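Start the lamp timer and hold the sprung shutter open at the marker

ROBOT

A 6-joint arm with a two-finger parallel gripper is mounted at the origin on the work surface. World frame = base frame: x ahead of the robot, y to its left, z up, the work surface at z = 0. Lengths are in m, angles in rad, forces in N, time in s.
With the tool pointing down it reaches from about 0.225 to 0.875 m from the base axis. Payload 3.4 kg.
Tool frame: the origin (TCP) lies between the finger pads; the fingertips stand 17 mm ahead of it and the grasp point (between the pads) lies 2 mm behind it (manip.tip_extent is the distance from the TCP to the fingertips, in m); z points along the fingers, y is the line along which they close (so a half turn about z gives the same grasp; the last joint's range is limited). The gripper opens to 85 mm and grips with 20 to 120 N. Pads are 22 mm wide; open, the fingers measure 114 mm over their backs; the gripper's body (76 mm by 85 mm) begins 54 mm behind the grasp point. The pads swing forward as they close: fully open they stand 13 mm farther back than shut.
Start: joints at [-1.423, 0.276, 1.505, -0, 1.361, -0.121], TCP at [0.153, -0.554, 0.248] pointing down, gripper open.
Joint ranges: [-2.89, 2.89], [-0.75, 2.08], [0.22, 2.7], [-1.18, 4.32], [0.11, 2.71], [-2.7, 2.7]. Speed limits (rad/s): [2.57, 2.57, 3.14, 3.14, 3.14, 3.14].

INTERFACE

Orientations are given as a rotation vector (axis times angle).
In Python, from rig import get_state, vision, workorder, models, manip gives the robot as it stands.
- The arm moves only by the tool carry_out, never from a script. Its arguments are lists of equal length, an entry for each row: "linear": the shift along the world's x, y, z normalised to -1 to 1, where 1 is 400 mm, a list of three; "angular": the turn, a rotation vector about the world's x, y, z normalised to -1 to 1, where 1 is 120 degrees, a list of three. A call has 1 to 5 rows; each row is the pose to reach, as a shift and turn from the pose commanded when the call began; what a row does not reach only later rows make up. A row lasts 1/10 s, in which the tool goes at most 50 mm and 8.59 degrees, less where a joint would pass 70% of its speed; a pose out of reach is approached as far as the arm can. A call with a number of a shift or a turn outside -1 to 1 is refused whole. A call with a gripper value outside its range is refused whole. "grip" is the opening, from 0 (shut) to 1 (fully open), set as the call begins (left out, the last holds). The fingers move at their own pace and stop on an object; "force" is the grip in N (left out, the last holds). Time passes only in rows, so rows that repeat a pose let the fingers close. It gives the time, the measured TCP pose, the force, the opening and the grip force at its end, in the units of the state.
- get_state(): the state, without advancing time (a new reading comes with each control period).
- vision.capture(name): name is "side" or "top" or "wrist"; returns the picture (400x640x3 uint8, red, green, blue); there is no depth.
- vision.calibration(name): a dict with "fov_y" (degrees; the focal length in pixels is half the picture's height over the tangent of half this angle, whatever the lens; pixels are square), "cx", "cy" (the principal point, pixels), "eye" and "orientation" of the camera in the world; the wrist camera has in their place "T_tool_cam" (4x4, takes a point from camera to tool coordinates, whose origin is the TCP and whose axes are the flange's). Camera axes: x right, y down, z forward; pixel columns grow to the right and rows downward; lengths in m; the calibration is good to about 2 mm. A picture is of the moment at which its call begins: read the wrist's pose just before it. calibration takes no time and is no camera call.
- workorder.finish_job(): hands the job in; it is judged then, once.
Trained networks look in the newest picture that a camera, given by its name, has taken for a name from the list of things; names that differ only in an ending like _2 or _b are one class to them, and where a whole thing is asked for, a point or a joint stands for the part that bears it (a point fixed in the world has none). Each returns a list of dicts, best first, with "conf" (0 to 1); they miss things now and then, are a little off and sometimes report something else, mostly with a low value. They report only what shows in the picture. A call takes as long as a camera call. They do not tell look-alikes from the thing itself.
- models.look_for(camera, label): "position" ([row, column] as shares, 0 to 1, of the picture: columns of its width, rows of its height, amid what is visible of it).
- models.landmark_of(camera, label): "position" ([row, column] as shares, 0 to 1, of the picture: columns of its width, rows of its height: a listed point, or the origin of a listed thing).
The state is a dict: "clock": time; "q": joint angles; "joint_vel": joint speeds; "joint_efforts": joint torques, N m; "eef_pos": TCP position; "tcp_rot": TCP orientation; "ft_force": force on the tool from outside, world axes, zero at the start; "wrist_torque": the same for the moment, N m; "gripper_width": finger opening in m; "gripper_force": force on a finger pad.
Only numpy, scipy, OpenCV 4.12 (cv2) and the standard library are available. Lean on these libraries where they do the work, as an engineer would, in place of code of your own. Each camera call takes 0.05 s, during which the arm holds its last target. There are 200 camera calls.

TASK

Expose the culture dish: first push the red plunger of the lamp timer fully down through its stroke and let it come back up, then pull the sprung orange shutter slide of the exposure unit out by its blue tab until its white pointer stands right beside the middle of the yellow marker. Keep it there: the shutter springs shut when let go, so finish while still holding the tab steady with the pointer at the marker. Leave the dish, the tube rack, the bottle and the tip box where they are.

Things in the scene. Friction and masses are not known exactly. Their poses are not given: they have to be found in the camera images.
- unit: Exposure unit, fixed to the bench: white box with a black deck, 280 mm (its x) by 160 mm (y), deck 60 mm above the bench; on its far (+x) part a white block, 100 mm wide in y and reaching from x = +20 to +140 mm, rises to 72 mm and carries the dish. Origin: centre of its underside. The shutter is pulled along the unit's own -x (at yaw 0, towards the robot).
- shutter (a joint): Travel of the shutter slide out of the unit, in m: 0 shut (spring home), 0.060 at the end stop, growing as it is pulled along the unit's -x. A spring pulls it shut, with about 3.6 N at 0 and 1.2 N more for every 10 mm, plus a little friction.
- tab_center (a point): Centre of the blue upright tab on the shutter slide, the part to grasp or hook: 14 mm thick along the unit's x, 32 mm wide along its y, 55 mm tall (65 to 120 mm above the bench; this point is at 92.5 mm). It moves with the slide. When shut it stands 80 mm in front of the white block; beside it on the deck is only the flat orange slide and low metal rails (tops at 65 mm). Axes as the unit's.
- pointer (a point): Tip of the white pointer bar (5 mm wide, tops at 69 mm above the bench), that sticks out from the slide to the unit's +y, 45 mm behind the tab (towards the unit's +x), 58 mm to the side. It moves with the slide. Axes as the unit's.
- mark (a point): The yellow marker clip on the deck beside the pointer's path: 10 mm wide along the unit's x, 16 mm along y, 9 mm high, fixed for the job. This point is the middle of its edge next to the pointer. The slide is right when pointer and mark have the same position along the unit's x (within half of the marker's width, 5 mm); that is 25 to 50 mm of travel. Axes as the unit's.
- timer: Lamp timer, fixed to the bench: grey box 100 x 90 mm, 55 mm high, with the plunger upright in the middle of its top; it may stand left or right of the unit. Origin: centre of its underside.
- plunger (a joint): How far the plunger is pushed down, in m: 0 up, 0.014 fully down at its stop. Its spring takes about 2 N to start and 8 N at the bottom, and brings it back up.
- plunger_top (a point): Centre of the top of the red round plunger cap (32 mm across, 10 mm thick), 89 mm above the bench when up. It moves down with the plunger.
- dish: Closed clear round dish, 63 mm across, 15 mm high, standing on the unit's white block between four small pins; bystander. Origin: centre of its underside.
- rack: White tube rack with coloured caps, 90 x 80 mm, 78 mm high, loose, on the side of the unit where the timer is not; bystander. Origin: centre of its underside.
- bottle: Amber bottle with white cap, 60 mm across, 130 mm high, loose; bystander. Origin: centre of its underside.
- tipbox: Blue pipette tip box with clear lid, 122 x 87 mm, 65 mm high, loose; bystander. Origin: centre of its underside.
Not all that is in view belongs to the job. Leave any green look-alike of the timer alone.

How it is judged:
On the way, in this order (a step that is already met when the one before it is completed fails the run):
1. the plunger is pushed fully down (value of joint plunger above 0.0125 m), for 0.1 s.
2. the plunger is back up and the shutter is pulled out with its pointer at the marker (value of joint plunger below 0.003 m and x of pointer in the frame of mark between -0.005 and 0.005 m), for 0.3 s.
At the end, for the whole second after the job is handed in: The fingers hold the shutter (over 2 N on it), still, its pointer within 5 mm of the marker's middle along the slide; the plunger, earlier pushed at least 12.5 of its 14 mm, is back up (under 3 mm down); dish, rack, bottle and tip box stand within 15 mm of where they were (all of step 2 and contact force between the fingers and shutter above 2 N and velocity of joint shutter between -0.01 and 0.01 m/s and distance of each of dish, rack, bottle, tipbox from where it was at the start of the episode below 0.015 m); the arm keeps its last pose, push and grip.
It fails at once if the glass dish is moved more than 15 mm or tipped (distance of dish from where it was at the start of the episode above 0.015 m or angle between dish's own z axis and vertical above 0.3 rad).
It fails at once if the tube rack is moved more than 15 mm or tipped (distance of rack from where it was at the start of the episode above 0.015 m or angle between rack's own z axis and vertical above 0.3 rad).
It fails at once if the bottle is moved more than 15 mm or tipped (distance of bottle from where it was at the start of the episode above 0.015 m or angle between bottle's own z axis and vertical above 0.3 rad).
It fails at once if the tip box is moved more than 15 mm or tipped (distance of tipbox from where it was at the start of the episode above 0.015 m or angle between tipbox's own z axis and vertical above 0.3 rad).
It also fails if it takes over 51 s, if anything falls off the work surface, if the arm or the gripper's body presses on something with over 40 N, if the wrist force passes 120 N, or if a joint passes its speed limit or range.

## Working session

There is one attempt and no reset: what is moved stays moved. The work goes in short steps, Python scripts to look and compute and a tool call to move; the robot and the scene stay as the last step left them, time stands still between calls to the robot, and variables do not carry over. Pictures are saved under pics/ and viewed, at most 10 in all, crops included, and the job is handed in when it is done.

Besides the shell and the picture viewer there is one more tool, called after ">>>" as name(argument=value, ...), one argument or row to a line, values as JSON. carry_out: Moves the arm, as the interface text tells. Its arguments: {"type":"object","properties":{"linear":{"type":"array"},"angular":{"type":"array"},"grip":{"type":"number"},"force":{"type":"number"}},"required":["linear","angular"]}

```bash
mkdir -p pics; cat > h.py <<'E'
import numpy as np, cv2
from scipy.spatial.transform import Rotation as R
from rig import get_state, vision, workorder, models, manip
def cam(n):
    c=vision.calibration(n); f=200/np.tan(np.radians(c["fov_y"])/2)
    if "T_tool_cam" in c:
        s=get_state(); T=np.eye(4); T[:3,:3]=R.from_rotvec(s["tcp_rot"]).as_matrix(); T[:3,3]=s["eef_pos"]
        T=T@np.array(c["T_tool_cam"]); return f,c["cx"],c["cy"],T[:3,3],T[:3,:3]
    o=np.array(c["orientation"]); 
    Rm=o if o.shape==(3,3) else (R.from_rotvec(o) if o.size==3 else R.from_quat(o)).as_matrix()
    return f,c["cx"],c["cy"],np.array(c["eye"]),Rm
def at_z(C,u,v,z):
    f,cx,cy,e,Rm=C; d=Rm@np.array([(u-cx)/f,(v-cy)/f,1]); return e+d*(z-e[2])/d[2]
def proj(C,p):
    f,cx,cy,e,Rm=C; q=Rm.T@(np.array(p)-e); return np.array([cx+f*q[0]/q[2],cy+f*q[1]/q[2]])
def shot(n,name):
    C=cam(n); im=vision.capture(n); cv2.imwrite(f"pics/{name}.png",im[:,:,::-1]); return C,im
E
python3 - <<'E'
from h import *
print(vision.calibration("top"),vision.calibration("side"),vision.calibration("wrist"))
C,im=shot("top","top0"); shot("side","side0")
for n,z in [("tab_center",.0925),("pointer",.069),("mark",.069),("plunger_top",.089),("timer",0),("unit",0),("dish",.072),("rack",0),("bottle",0),("tipbox",0)]:
    for r in models.landmark_of("top",n)[:3]:
        v,u=r["position"][0]*400,r["position"][1]*640
        print(n,round(r["conf"],2),round(u),round(v),at_z(C,u,v,z).round(4))
print(get_state()["clock"], get_state()["tcp_rot"])
E
```

```text
{'fov_y': 53.26658585918091, 'cx': 317.2169671020267, 'cy': 197.91954065652823, 'eye': array([ 0.35870577, -0.00773457,  1.10884158]), 'orientation': array([-2.12927587,  2.1325299 , -0.13645811])} {'fov_y': 56.09673532203085, 'cx': 321.1967512581866, 'cy': 198.38015524720285, 'eye': array([0.39665848, 0.57629426, 0.68322936]), 'orientation': array([-0.31002925,  2.8216123 , -1.14190544])} {'fov_y': 67.27176826703472, 'cx': 325.9414547155957, 'cy': 194.45755659374996, 'T_tool_cam': array([[ 1.85700656e-04, -9.56597560e-01, -2.91412205e-01,
         7.46771745e-02],
       [ 9.99999887e-01,  4.98222821e-05,  4.73695884e-04,
        -6.25324989e-05],
       [-4.38617506e-04, -2.91412259e-01,  9.56597461e-01,
        -1.25192870e-01],
       [ 0.00000000e+00,  0.00000000e+00,  0.00000000e+00,
         1.00000000e+00]])}
tab_center 0.91 340 171 [ 0.5849 -0.0408  0.0925]
pointer 0.59 320 154 [0.6378 0.01   0.069 ]
mark 0.53 317 167 [0.601  0.0186 0.069 ]
plunger_top 0.67 204 282 [0.3019 0.302  0.089 ]
plunger_top 0.61 193 220 [0.4597 0.3386 0.089 ]
plunger_top 0.6 257 221 [0.4549 0.1726 0.089 ]
timer 0.97 204 219 [0.469  0.3384 0.    ]
timer 0.92 264 225 [0.4529 0.1677 0.    ]
timer 0.87 217 279 [0.3038 0.2952 0.    ]
unit 0.9 340 160 [ 0.6385 -0.0463  0.    ]
dish 0.96 344 122 [ 0.7257 -0.0543  0.072 ]
rack 0.94 423 216 [ 0.4768 -0.273   0.    ]
bottle 0.72 213 131 [0.7271 0.3221 0.    ]
bottle 0.68 338 170 [ 0.608  -0.0409  0.    ]
tipbox 0.75 424 128 [ 0.7296 -0.2877  0.    ]
0.6 [3.11316476e+00 4.20842953e-01 1.99485928e-05]
```

```bash
python3 - <<'E'
import cv2
im=cv2.imread("pics/top0.png"); cv2.imwrite("pics/top0c.png",cv2.resize(im[80:320,140:460],(800,600),interpolation=cv2.INTER_CUBIC))
E
```

```text
(no output)
```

View pics/top0c.png

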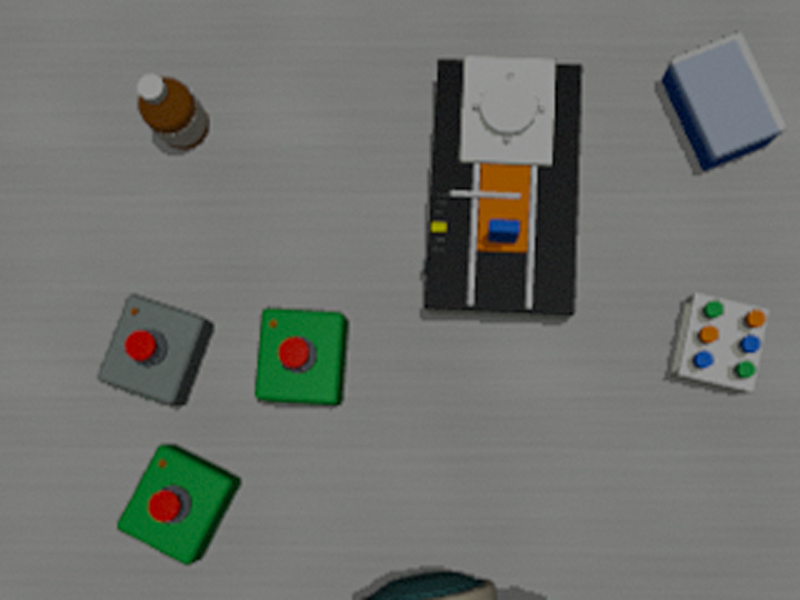

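View pics/side0.png

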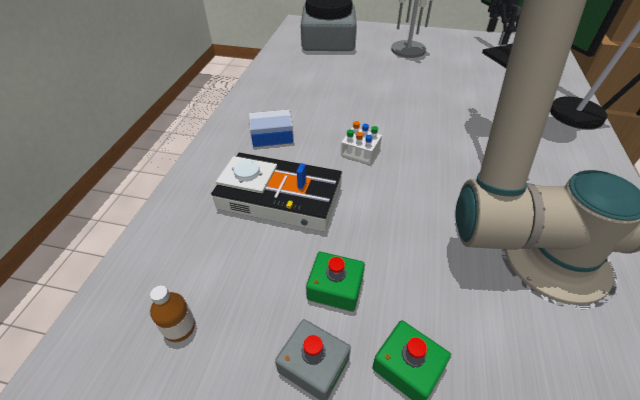

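Three candidates for the timer in the top image: grey at (204,219), green at (264,225) and green at (217,279). The enlarged crop confirms that only the left one is grey, as described, so that is the timer. The shutter is shut, its pointer at about (328,157) and the yellow marker at (315,171). Next I'll triangulate.

```bash
python3 - <<'E'
from h import *
T,S=cam("top"),cam("side")
vision.capture("side")
def tri(a,b):
    A=[];y=[]
    for (f,cx,cy,e,Rm),(u,v) in ((T,a),(S,b)):
        d=Rm@np.array([(u-cx)/f,(v-cy)/f,1]);d/=np.linalg.norm(d);P=np.eye(3)-np.outer(d,d);A.append(P);y.append(P@e)
    return np.linalg.lstsq(np.vstack(A),np.hstack(y),rcond=None)[0]
for n in ["plunger_top","tab_center","pointer","mark"]:
    print(n,[(round(r["conf"],2),(np.array(r["position"])[::-1]*[640,400]).round(1)) for r in models.landmark_of("side",n)[:3]])
c=lambda x,y:(140+x/2.5,80+y/2.5)
print("plunger",tri(c(141,346),(313,344)),at_z(T,*c(141,346),.089))
for a,b in [((477,165),(470,305)),((536,165),(530,305))]:
    p,q=at_z(T,*c(*a),.065),at_z(T,*c(*b),.065); print("rail",p,q,np.degrees(np.arctan2(*(p-q)[1::-1])))
print("tabtop",at_z(T,*c(504,226),.12),"ptr",at_z(T,*c(452,193),.069),"mark",at_z(T,*c(439,227),.069))
E
```

```text
plunger_top [(0.75, array([336.2, 264.1])), (0.65, array([314.3, 342.5])), (0.59, array([417.2, 344.8]))]
tab_center [(0.96, array([303.6, 176.4]))]
pointer [(0.89, array([276.3, 196.1]))]
mark [(0.39, array([287.5, 198.7]))]
plunger [0.46397342 0.33202653 0.08275531] [0.46275142 0.32992978 0.089     ]
rail [ 0.6606965  -0.01874914  0.065     ] [ 0.50796242 -0.01061632  0.065     ] -3.0480204021627753
rail [ 0.66026733 -0.08235052  0.065     ] [ 0.50776227 -0.07392851  0.065     ] -3.160918212117497
tabtop [ 0.58081737 -0.04519415  0.12      ] ptr [0.62873337 0.00822838 0.069     ] mark [0.59153993 0.02213476 0.069     ]
```

>>> carry_out(
  linear=[
    [0.205,0.59,0],
    [0.205,0.59,0],
    [0.205,0.59,0],
    [0.205,0.59,0],
    [0.205,0.59,0],
  ],
  angular=[
    [0,0,-0.154],
    [0,0,-0.154],
    [0,0,-0.154],
    [0,0,-0.154],
    [0,0,-0.154],
  ],
  grip=0,
  force=60,
)

```text
clock: 1.35
eef_pos: [0.235, -0.3165, 0.2484]
tcp_rot: [3.14, -0.086, 0.001]
ft_force: [1.9, 0.7, 0.6]
gripper_width: 0.0122
gripper_force: 0.0
```

>>> carry_out(
  linear=[
    [0.205,0.59,0],
    [0.205,0.59,0],
    [0.205,0.59,0],
    [0.205,0.59,0],
    [0.205,0.59,0],
  ],
  angular=[
    [0,0,0],
    [0,0,0],
    [0,0,0],
    [0,0,0],
    [0,0,0],
  ],
)

```text
clock: 1.85
eef_pos: [0.3169, -0.0806, 0.2488]
tcp_rot: [3.14, -0.086, 0.003]
ft_force: [1.0, 0.0, -0.6]
gripper_width: -0.0002
gripper_force: 0.0
```

>>> carry_out(
  linear=[
    [0.205,0.59,0],
    [0.205,0.59,0],
    [0.205,0.59,0],
    [0.205,0.59,0],
    [0.205,0.59,0],
  ],
  angular=[
    [0,0,0],
    [0,0,0],
    [0,0,0],
    [0,0,0],
    [0,0,0],
  ],
)

```text
clock: 2.35
eef_pos: [0.3989, 0.1559, 0.2487]
tcp_rot: [3.14, -0.083, 0.002]
ft_force: [0.3, -0.3, -0.2]
gripper_width: -0.0003
gripper_force: 0.0
```

>>> carry_out(
  linear=[
    [0.157,0.45,-0.22],
    [0.157,0.45,-0.22],
    [0.157,0.45,-0.22],
    [0.157,0.45,-0.22],
    [0.157,0.45,-0.22],
  ],
  angular=[
    [0,0,0],
    [0,0,0],
    [0,0,0],
    [0,0,0],
    [0,0,0],
  ],
)

```text
clock: 2.85
eef_pos: [0.4619, 0.3374, 0.1574]
tcp_rot: [-3.14, 0.08, 0.003]
ft_force: [0.1, -0.8, 0.8]
gripper_width: -0.0001
gripper_force: 0.0
```

```bash
python3 - <<'E'
from h import *
C,im=shot("wrist","w1"); s=get_state(); print(s["eef_pos"],s["q"][5])
m=cv2.inRange(cv2.cvtColor(im,cv2.COLOR_RGB2HSV),(0,150,60),(8,255,255))|cv2.inRange(cv2.cvtColor(im,cv2.COLOR_RGB2HSV),(172,150,60),(180,255,255))
n,l,st,ce=cv2.connectedComponentsWithStats(m)
for i in range(1,n):
    if st[i,4]>150: print(st[i],ce[i],at_z(C,*ce[i],.089))
for r in models.landmark_of("wrist","plunger_top"):
    u,v=r["position"][1]*640,r["position"][0]*400; print(r["conf"],u,v,at_z(C,u,v,.089))
E
```

```text
[0.46169679 0.33654036 0.15775646] 2.1288882314692685
[ 535  183   54   46 1853] [561.66324879 205.1856449 ] [0.46172476 0.17687073 0.089     ]
[ 309  184   46   45 1583] [331.4921036  206.49968414] [0.4686677  0.33332517 0.089     ]
0.86 332.03200000000004 208.32000000000002 [0.46733399 0.33301636 0.089     ]
0.58 565.504 204.68 [0.46196067 0.17432824 0.089     ]
```

View pics/w1.png

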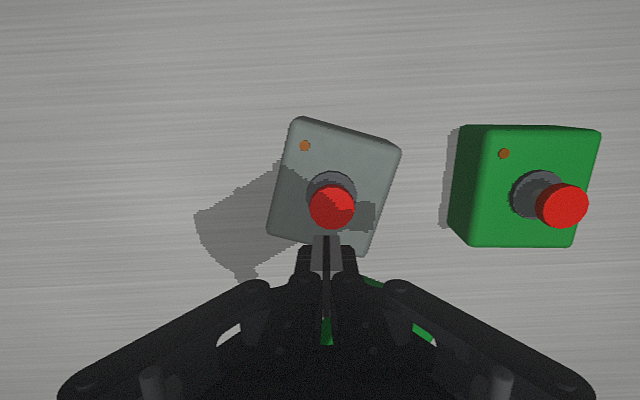

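The grey timer's plunger is at (332,208), straight ahead of the shut fingers. The green one at (562,205) is well clear. I'll correct by 5 mm and press.

>>> carry_out(
  linear=[
    [0.012,-0.01,-0.06],
    [0.012,-0.01,-0.12],
    [0.012,-0.01,-0.145],
    [0.012,-0.01,-0.16],
    [0.012,-0.01,-0.165],
  ],
  angular=[
    [0,0,0],
    [0,0,0],
    [0,0,0],
    [0,0,0],
    [0,0,0],
  ],
)

```text
clock: 3.45
eef_pos: [0.4654, 0.3276, 0.0953]
tcp_rot: [3.138, -0.085, -0.002]
ft_force: [-2.2, -3.9, 6.8]
gripper_width: 0.0002
gripper_force: 3.3
```

>>> carry_out(
  linear=[
    [0,0.005,-0.005],
    [0,0.005,-0.01],
    [0,0.005,-0.012],
    [0,0.005,-0.014],
    [0,0.005,-0.014],
  ],
  angular=[
    [0,0,0],
    [0,0,0],
    [0,0,0],
    [0,0,0],
    [0,0,0],
  ],
)

```text
clock: 3.95
eef_pos: [0.4663, 0.3302, 0.092]
tcp_rot: [3.139, -0.084, 0.002]
ft_force: [-3.3, -6.2, 12.0]
gripper_width: 0.0003
gripper_force: 6.6
```

>>> carry_out(
  linear=[
    [0,0,-0.006],
    [0,0,-0.01],
    [0,0,-0.01],
  ],
  angular=[
    [0,0,0],
    [0,0,0],
    [0,0,0],
  ],
)

```text
clock: 4.25
eef_pos: [0.4664, 0.3302, 0.0917]
tcp_rot: [3.14, -0.084, 0.005]
ft_force: [-9.3, -9.1, 35.1]
gripper_width: 0.0001
gripper_force: 17.4
```

Hard stop reached (35 N, no more motion). Now up and over to the tab.

>>> carry_out(
  linear=[
    [0,0,0.12],
    [0,0,0.24],
    [0,0,0.29],
    [0.03,-0.1,0.29],
    [0.06,-0.2,0.29],
  ],
  angular=[
    [0,0,0],
    [0,0,0],
    [0,0,0],
    [0,0,0],
    [0,0,0],
  ],
)

```text
clock: 4.75
eef_pos: [0.4912, 0.2516, 0.2036]
tcp_rot: [-3.138, 0.08, -0.009]
ft_force: [0.9, 0.5, 0.8]
gripper_width: -0.0
gripper_force: 0.0
```

>>> carry_out(
  linear=[
    [0.19,-0.58,0],
    [0.19,-0.58,0],
    [0.19,-0.58,0],
    [0.19,-0.58,0],
    [0.19,-0.58,0],
  ],
  angular=[
    [0,0,0],
    [0,0,0],
    [0,0,0],
    [0,0,0],
    [0,0,0],
  ],
  grip=0.7,
)

```text
clock: 5.25
eef_pos: [0.5671, 0.0169, 0.2023]
tcp_rot: [3.14, -0.086, 0.005]
ft_force: [0.7, -0.3, 0.8]
gripper_width: 0.0595
gripper_force: 0.0
```

>>> carry_out(
  linear=[
    [0.045,-0.15,0],
    [0.045,-0.15,0],
    [0.045,-0.15,0],
  ],
  angular=[
    [0,0,0],
    [0,0,0],
    [0,0,0],
  ],
)

```text
clock: 5.55
eef_pos: [0.585, -0.0427, 0.2016]
tcp_rot: [3.14, -0.091, 0.003]
ft_force: [-0.4, -0.2, 0.4]
gripper_width: 0.0597
gripper_force: 0.0
```

```bash
python3 - <<'E'
from h import *
C,im=shot("wrist","w2"); s=get_state(); print(s["eef_pos"],s["tcp_rot"],s["gripper_width"])
for n,z in [("tab_center",.0925),("pointer",.069),("mark",.069)]:
  for r in models.landmark_of("wrist",n)[:2]:
    u,v=r["position"][1]*640,r["position"][0]*400; print(n,r["conf"],u,v,at_z(C,u,v,z))
E
```

```text
[ 0.58425019 -0.04085972  0.2014064 ] [-3.13960806e+00  8.79585616e-02 -1.38974667e-03] 0.05988282651648992
tab_center 0.68 329.6 199.92000000000002 [ 0.58365175 -0.04564704  0.0925    ]
pointer 0.93 257.216 140.52 [0.63260207 0.01307368 0.069     ]
mark 0.61 258.30400000000003 182.32 [0.59605916 0.01664497 0.069     ]
```

View pics/w2.png

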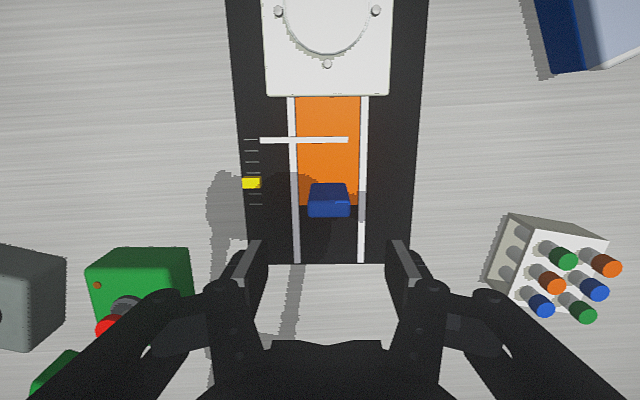

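The wrist view shows the pointer tip at (260,140), the marker edge at (261,183) and the tab top at (329,192). The fingers straddle the tab's width, with about 36.5 mm of travel needed.

>>> carry_out(
  linear=[
    [0,-0.012,-0.08],
    [0,-0.012,-0.16],
    [0,-0.012,-0.24],
    [0,-0.012,-0.265],
    [0,-0.012,-0.265],
  ],
  angular=[
    [0,0,0],
    [0,0,0],
    [0,0,0],
    [0,0,0],
    [0,0,0],
  ],
)

```text
clock: 6.25
eef_pos: [0.5831, -0.0437, 0.0936]
tcp_rot: [-3.14, 0.082, 0.005]
ft_force: [0.4, -0.2, -0.1]
gripper_width: 0.0595
gripper_force: 0.0
```

>>> carry_out(
  linear=[
    [0,0,0],
    [0,0,0],
    [0,0,0],
    [0,0,0],
    [0,0,0],
  ],
  angular=[
    [0,0,0],
    [0,0,0],
    [0,0,0],
    [0,0,0],
    [0,0,0],
  ],
  grip=0,
  force=60,
)

```text
clock: 6.75
eef_pos: [0.5857, -0.0447, 0.0968]
tcp_rot: [-3.14, 0.085, -0.006]
ft_force: [-1.0, 2.9, 7.1]
gripper_width: 0.0311
gripper_force: 60.4
```

>>> carry_out(
  linear=[
    [-0.02,0.001,0],
    [-0.04,0.002,0],
    [-0.06,0.003,0],
    [-0.08,0.004,0],
    [-0.09,0.005,0],
  ],
  angular=[
    [0,0,0],
    [0,0,0],
    [0,0,0],
    [0,0,0],
    [0,0,0],
  ],
)

```text
clock: 7.25
eef_pos: [0.5526, -0.0431, 0.0969]
tcp_rot: [-3.14, 0.085, -0.017]
ft_force: [7.4, 2.6, 0.5]
gripper_width: 0.0313
gripper_force: 59.7
```

```bash
python3 - <<'E'
from h import *
s=get_state(); print(s["eef_pos"],s["ft_force"],s["gripper_width"])
res={}
for c in ("wrist","side"):
  C,im=shot(c,c+"3")
  for n in ("pointer","mark","plunger_top"):
    for r in models.landmark_of(c,n)[:3]:
      u,v=r["position"][1]*640,r["position"][0]*400; print(c,n,round(r["conf"],2),round(u,1),round(v,1),at_z(C,u,v,.089 if n[1]=="l" else .069))
a=cv2.imread("pics/side3.png")[150:250,200:360]; b=cv2.imread("pics/wrist3.png")[60:260,130:450]
a=cv2.resize(a,(480,300),interpolation=2);b=cv2.resize(b,(480,300),interpolation=2)
cv2.imwrite("pics/cmp3.png",np.vstack([a,b]))
E
```

```text
[ 0.55261317 -0.04309694  0.09686007] [7.36425135 2.64641906 0.54716477] 0.03130187213041112
wrist pointer 0.67 211.5 165.3 [0.59974926 0.0138251  0.069     ]
wrist mark 0.85 211.6 172.4 [0.59602862 0.01439436 0.069     ]
side pointer 0.64 290.0 203.1 [0.59103831 0.02568114 0.069     ]
side mark 0.38 287.6 198.4 [0.60034444 0.01261264 0.069     ]
side plunger_top 0.84 313.6 341.3 [0.4639225  0.33009417 0.089     ]
side plunger_top 0.83 412.8 345.1 [0.3077235  0.30167669 0.089     ]
side plunger_top 0.63 339.0 263.7 [0.45150785 0.17491191 0.089     ]
```

View pics/cmp3.png

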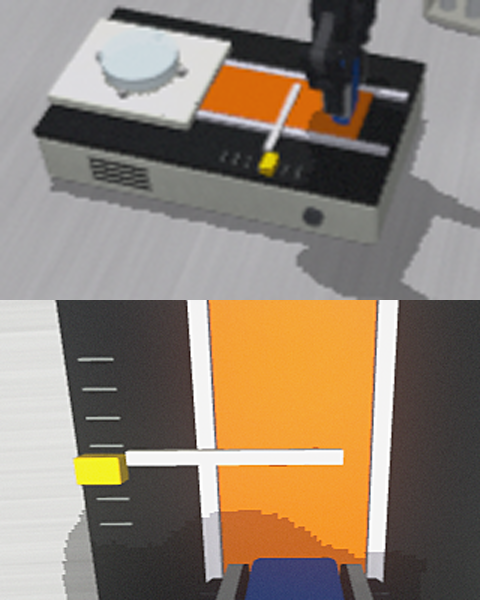

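The pointer (row 458) is still about 3.5 mm short of the marker's top centre (row 467).

>>> carry_out(
  linear=[
    [-0.004,0,0],
    [-0.009,0,0],
    [-0.009,0,0],
    [-0.009,0,0],
    [-0.009,0,0],
  ],
  angular=[
    [0,0,0],
    [0,0,0],
    [0,0,0],
    [0,0,0],
    [0,0,0],
  ],
)

```text
clock: 8.15
eef_pos: [0.5495, -0.043, 0.0968]
tcp_rot: [-3.14, 0.085, -0.017]
ft_force: [8.4, 3.5, 0.5]
gripper_width: 0.0311
gripper_force: 59.9
```

```bash
python3 - <<'E'
from h import *
s=get_state(); print(s["eef_pos"],s["ft_force"],s["gripper_width"],s["gripper_force"])
C,im=shot("wrist","w4")
for n in ("pointer","mark"):
    for r in models.landmark_of("wrist",n)[:2]:
      u,v=r["position"][1]*640,r["position"][0]*400; print(n,round(r["conf"],2),round(u,1),round(v,1),at_z(C,u,v,.069))
cv2.imwrite("pics/w4c.png",cv2.resize(cv2.imread("pics/w4.png")[120:220,150:290],(700,500),interpolation=2))
E
```

```text
[ 0.54952229 -0.04298075  0.09681585] [8.3889448  3.53309319 0.46542444] 0.03106986835324454 59.90319013595581
pointer 0.68 213.3 166.5 [0.59598787 0.01310866 0.069     ]
mark 0.91 208.9 165.8 [0.59648773 0.01533681 0.069     ]
```

View pics/w4c.png

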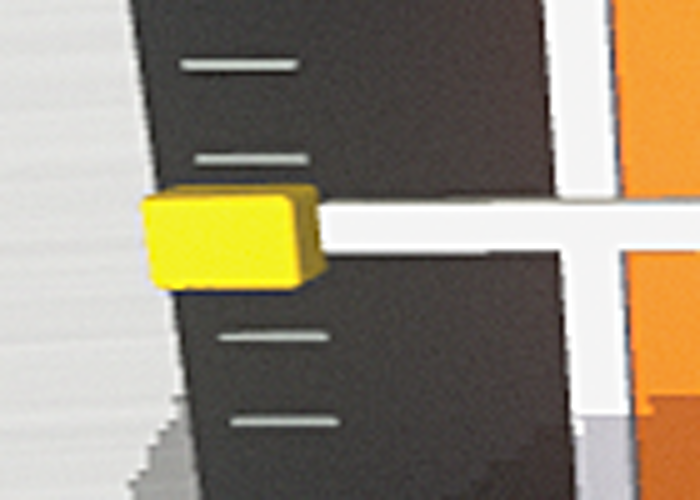

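The pointer is beside the marker, within about 1.5 mm of its middle. One small 1 mm nudge, a settle, and then I hand in.

>>> carry_out(
  linear=[
    [-0.003,0,0],
    [-0.003,0,0],
    [-0.003,0,0],
    [-0.003,0,0],
    [-0.003,0,0],
  ],
  angular=[
    [0,0,0],
    [0,0,0],
    [0,0,0],
    [0,0,0],
    [0,0,0],
  ],
)

```text
clock: 8.8
eef_pos: [0.5485, -0.043, 0.0968]
tcp_rot: [-3.14, 0.085, -0.017]
ft_force: [7.6, 4.1, 1.2]
gripper_width: 0.0312
gripper_force: 59.8
```

```bash
python3 - <<'E'
from h import *
s=get_state(); print(s["eef_pos"],s["gripper_force"])
print(workorder.finish_job())
E
```

```text
[ 0.54851179 -0.04295901  0.09683358] 59.847888350486755
the job is handed in; nothing more can be done
None
```

I pressed the grey timer's plunger to its stop and released it, then pulled the shutter out to about 1 mm from the marker's middle. I handed the job in at 8.8 s with the tab still held at 60 N; no verdict came back, and I didn't measure the plunger's return or the bystanders' final positions.

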